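Hang the lower spice caddy from the loop under the rail bin

TASK

Hang the green caddy by its hook from the wire loop below the white spice bin on the rail, so that it hangs upright and still off the counter, and let go. Leave the white caddy, which has no hook, where it stands.

Things in the scene. Friction and masses are not known exactly. Their poses are not given: they have to be found in the camera images.
- green_mid (a point): Green open-tray caddy, 0.16 kg, 165 mm tall. Point 82.5 mm above its underside, right below the hook's seat; z up, x from front stem to rear, y across. From the point: tray x -45..+61, y -50..+50, rim z -37.5 mm. Grip its green front stem, 12 mm in x, 24 mm wide in y, centre x -51, top z +82.5 mm; its top 30 mm stand free. A steel arm (top z +50) runs from stem to hook.
- green_seat (a point): The green caddy's hook seat: where the axis of a 7 mm bar lies when hung, 32.5 mm above green_mid, same axes. The hook is a steel roof opening downward, 40 mm long in y, 45 degree slopes centring the bar; its mouth is 35 mm wide (x -18..+18 mm), its front and rear lower edges 13 mm below this point, its top 18 mm above, its rear end at x +22 mm. Hung on a bar here, the caddy balances upright.
- loop_mid (a point): Middle of the bottom bar of the dark wire loop under the white rail bin. z up, x away from robot, y along bar. Bar 7 mm round, 110 mm long, 170 mm above counter; end wires rise 45 mm, then run back to the bin (75 x 170 x 80 mm, two jars), whose front is 35 mm behind and underside 60 mm above the bar. Pulled to -x, the bin swings out on the rail. Glass wall, 460 wide, 330 tall, 156 mm behind.
- white_mid (a point): White plastic caddy without a hook, to be left alone: same tray (106 x 100 x 45 mm) with a plain straight stem up to 135 mm. The point lies 67.5 mm above its underside; axes as for the green caddy; stem centred at x -51 mm.
Mind the look-alikes: they are no part of the job. Of the things shaped like the part that bears green_mid, the green one is meant.

How it is judged (in metres and radians):
At the end, for the whole second after the job is handed in: The green caddy hangs on the loop's bar by its hook: the hook's seat is within 15 mm of the bar's middle fore and aft, 12 mm in height and 40 mm along the bar; the caddy is clear of the counter (green_mid above 115 mm), upright within 0.3 rad and slower than 0.05 m/s (x of green_seat in the frame of loop_mid between -0.015 and 0.015 m and y of green_seat in the frame of loop_mid between -0.04 and 0.04 m and z of green_seat in the frame of loop_mid between -0.012 and 0.012 m and height (world z) of green_mid above 0.115 m and angle between green_mid's own z axis and vertical below 0.3 rad and linear speed of green below 0.05 m/s); the robot touches nothing.
It fails at once if the white caddy is moved more than 40 mm (distance of white_mid from where it was at the start of the episode above 0.04 m).
It also fails if it takes over 46 s, if anything falls off the work surface, if the arm or the gripper's body presses on something with over 40 N, if the wrist force passes 120 N, or if a joint passes its speed limit or range.

ROBOT

A 6-joint arm with a two-finger parallel gripper is mounted at the origin on the work surface. World frame = base frame: x ahead of the robot, y to its left, z up, the work surface at z = 0. Lengths are in mm, angles in rad, forces in N, time in s.
With the tool pointing down it reaches from about 300 to 875 mm from the base axis. Payload 4.2 kg.
Tool frame: the origin (TCP) lies at the very end of the fingers, on their centre line; the grasp point (between the pads) lies 19 mm behind it; z points along the fingers, y is the line along which they close (so a half turn about z gives the same grasp; the last joint's range is limited). The gripper opens to 85 mm and grips with 20 to 120 N. Pads are 22 mm wide; open, the fingers measure 114 mm over their backs; the gripper's body (76 mm by 85 mm) begins 54 mm behind the grasp point. The pads swing forward as they close: fully open they stand 13 mm farther back than shut.
Start: joints at [-1.23, 0.32, 1.565, -0, 1.257, -0.02], TCP at [202.992, -537.992, 231.338] pointing down, gripper open.
Joint ranges: [-3.11, 3.11], [-0.84, 2.01], [0.21, 2.61], [-1.34, 4.49], [0.05, 2.63], [-2.56, 2.56]. Speed limits (rad/s): [2.57, 2.57, 3.14, 3.14, 3.14, 3.14].

INTERFACE

Orientations are given as a 3x3 rotation matrix whose columns are the frame's x, y, z axes.
In Python, from bench import bot, imaging gives the robot as it stands.
- The arm moves only by the shell command python3 -m pendant 'ROWS' [FORCE]. ROWS is a JSON object of lists of equal length, an entry for each row: "gripper": the closure, from 0 (fully open) to 1 (shut); "offset": the shift along the tool's x, y, z in m, a list of three; "angular": the turn, a rotation vector about the tool's x, y, z in degrees, a list of three. A call has 1 to 10 rows; each row shifts and turns the commanded pose from where the row before left it, along the tool's axes as they then stand; what a row does not reach is not made up. A row lasts 1/8 s, in which the tool goes at most 62.5 mm and 10.7 degrees, less where a joint would pass 70% of its speed; a pose out of reach is approached as far as the arm can. A call with a gripper value outside its range is refused whole. The fingers move at their own pace and stop on an object; FORCE is the grip in N (left out, the last holds). Time passes only in rows, so rows that do not move let the fingers close. It gives the time, the measured TCP pose, the force, the opening and the grip force at its end, in the units of the state.
- bot.state(): the state, without advancing time (a new reading comes with each control period).
- imaging.grab_frame(name): name is "scene" or "top" or "wrist"; returns a dict with "frame" (420x560x3 uint8, blue, green, red), "depth" (420x560 float32, mm along the optical axis (not along the pixel's ray), 0 where there is no reading), "mtx" (3x3 intrinsics, pixels), "dist_coeffs" ([k1, k2, p1, p2, k3] as OpenCV has them; the pictures are not rectified), "camera_from_world" (4x4, takes a point from world to camera coordinates); the wrist camera has in their place "tool_from_camera" (4x4, takes a point from camera to tool coordinates, whose origin is the TCP and whose axes are the flange's). Camera axes: x right, y up, looking along -z (the intrinsics and any distortion apply to the point x, -y, -z); pixel columns grow to the right and rows downward; lengths in mm; the calibration is good to about 2 mm. A picture is of the moment at which its call begins: read the wrist's pose just before it.
- bot.finish_job(): hands the job in; it is judged then, once.
The state is a dict: "clock": time; "q": joint angles; "qvel": joint speeds; "effort": joint torques, N m; "position": TCP position; "eef_rot": TCP orientation; "wrist_force": force on the tool from outside, world axes, zero at the start; "moment": the same for the moment, N m; "finger_gap": finger opening in mm; "finger_force": force on a finger pad.
Only numpy, scipy, OpenCV 4.12 (cv2) and the standard library are available. Lean on these libraries where they do the work, as an engineer would, in place of code of your own. Each camera call takes 0.05 s, during which the arm holds its last target. There are 200 camera calls.

## Working session

There is one attempt and no reset: what is moved stays moved. The work goes in short steps, Python scripts to look and compute and a shell command to move; the robot and the scene stay as the last step left them, time stands still between calls to the robot, and variables do not carry over. Pictures are saved under pics/ and viewed, at most 10 in all, crops included, and the job is handed in when it is done.

```bash
ls; mkdir -p pics; python3 - <<'E'
from bench import bot, imaging
import cv2,numpy as np
s=bot.state();print(s['clock'],s['position'],s['eef_rot'])
a=imaging.grab_frame("scene");b=imaging.grab_frame("top")
import pickle;pickle.dump((a,b),open('f0.pkl','wb'))
cv2.imwrite('pics/scene0.png',a['frame']);cv2.imwrite('pics/top0.png',b['frame'])
for f in(a,b):print(f['mtx'],f['dist_coeffs'],f['camera_from_world'],(f['depth']>0).mean())
E
```

```text
pics
0.0 [ 202.82933377 -537.51339261  230.4804496 ] [[ 9.35606483e-01  3.53044129e-01 -5.92694802e-04]
 [ 3.53044623e-01 -9.35604900e-01  1.72231141e-03]
 [ 5.35237722e-05 -1.82065344e-03 -9.99998341e-01]]
[[445.84201398   0.         279.94391325]
 [  0.         445.84201398 208.81063114]
 [  0.           0.           1.        ]] [-0.09501594  0.          0.          0.          0.        ] [[ 1.86010291e-03  9.99968225e-01  7.75169402e-03 -2.09071096e+01]
 [-7.29538820e-01 -3.94470887e-03  6.83928029e-01  2.69611896e+02]
 [ 6.83936876e-01 -6.92733823e-03  7.29508302e-01 -1.48436205e+03]
 [ 0.00000000e+00  0.00000000e+00  0.00000000e+00  1.00000000e+00]] 0.9958928571428571
[[524.95824452   0.         277.0173442 ]
 [  0.         524.95824452 208.31148176]
 [  0.           0.           1.        ]] [-0.14153163  0.          0.          0.          0.        ] [[-1.71465901e-02 -9.99786915e-01 -1.14942906e-02  1.96179545e+01]
 [ 9.98190960e-01 -1.77795261e-02  5.74342760e-02 -4.72657618e+02]
 [-5.76264007e-02 -1.04886950e-02  9.98283119e-01 -1.05145669e+03]
 [ 0.00000000e+00  0.00000000e+00  0.00000000e+00  1.00000000e+00]] 0.9957312925170068
```

View pics/scene0.png

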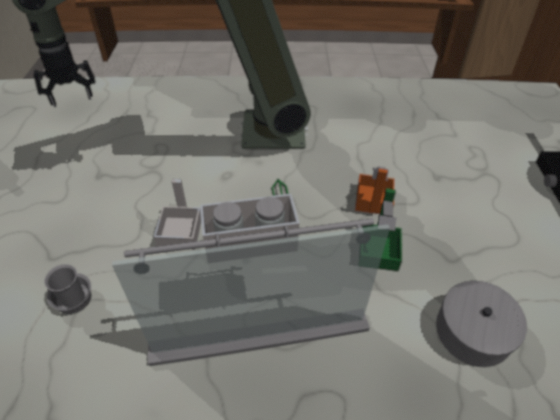

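View pics/top0.png

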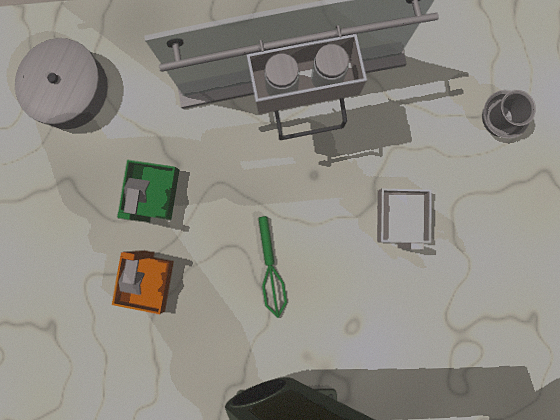

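The scene view (taken from behind the glass) shows the green caddy at (382,245) with its stem toward the robot. In the top view the green caddy is at (150,190), orange look-alike at (143,282), white caddy at (406,217), loop bar from (281,138) to (346,125). Next I'll measure with depth.

```bash
cat > h.py <<'E'
import numpy as np,cv2
def cloud(f,T_wc):
    """world points HxWx3 from depth; T_wc: world_from_camera"""
    h,w=f['depth'].shape
    uv=np.stack(np.meshgrid(np.arange(w),np.arange(h)),-1).reshape(-1,1,2).astype(float)
    n=cv2.undistortPoints(uv,f['mtx'],np.array(f['dist_coeffs'])).reshape(-1,2)
    d=f['depth'].reshape(-1,1).astype(float)
    p=np.hstack([n[:,:1]*d,-n[:,1:]*d,-d])
    return (p@T_wc[:3,:3].T+T_wc[:3,3]).reshape(h,w,3)
def masks(f):
    hsv=cv2.cvtColor(f['frame'],cv2.COLOR_BGR2HSV)
    return hsv, (cv2.inRange(hsv,(50,100,30),(80,255,255))>0)&(f['depth']>0)
E
python3 - <<'E'
import pickle,numpy as np,cv2
from h import *
for f,nm in zip(pickle.load(open('f0.pkl','rb')),('scene','top')):
    P=cloud(f,np.linalg.inv(f['camera_from_world'])); hsv,g=masks(f)
    G=P[g]; G=G[(G[:,1]>100)] 
    print(nm,len(G),'counter z',np.median(P[...,2]))
    for lo,hi in((5,35),(38,50),(55,130),(130,175)):
        q=G[(G[:,2]>lo)&(G[:,2]<hi)]
        if len(q)>4: print(lo,hi,len(q),q.min(0).round(),q.max(0).round(),q.mean(0).round(), cv2.minAreaRect(q[:,:2].astype(np.float32)))
    # steel points above tray
    c=G[:,:2].mean(0)
    m=(abs(P[...,0]-c[0])<80)&(abs(P[...,1]-c[1])<70)&(P[...,2]>95)&(P[...,2]<175)&~g&(hsv[...,1]<90)
    q=P[m]
    if len(q): print('steel',len(q),q.min(0).round(),q.max(0).round(),q.mean(0).round(),cv2.minAreaRect(q[:,:2].astype(np.float32)))
    # dark bar
    m=(P[...,2]>155)&(P[...,2]<185)&(abs(P[...,1])<200)&(P[...,0]>450)&(P[...,0]<800)&(hsv[...,2]<110)
    q=P[m]; 
    if len(q): print('bar',len(q),q.min(0).round(),q.max(0).round(),cv2.minAreaRect(q[:,:2].astype(np.float32)))
f=pickle.load(open('f0.pkl','rb'))[1]
P=cloud(f,np.linalg.inv(f['camera_from_world']))
for u,v in((281,138),(346,126),(314,132),(137,195),(130,213),(406,217),(417,245),(143,185)):print((u,v),P[v,u].round(1),f['frame'][v,u])
E
```

```text
scene 698 counter z -0.6335764341772006
5 35 259 [470. 264.   5.] [581. 326.  35.] [535. 300.  19.] ((525.0039672851562, 297.0091552734375), (44.26604461669922, 110.3250961303711), 76.93699645996094)
38 50 66 [475. 262.  38.] [579. 324.  48.] [564. 292.  42.] ((533.340576171875, 308.9464416503906), (41.887977600097656, 112.3446273803711), 59.1689567565918)
130 175 78 [456. 270. 137.] [468. 288. 166.] [464. 279. 153.] ((461.4170837402344, 279.28509521484375), (18.110185623168945, 11.422175407409668), 83.39781951904297)
steel 380 [457. 251.  95.] [534. 294. 166.] [500. 275. 125.] ((493.4759521484375, 276.3589172363281), (41.17509078979492, 76.74993133544922), 79.42048645019531)
bar 1616 [ 720. -199.  155.] [793. 200. 185.] ((756.7301635742188, 0.3102264404296875), (5.413936614990234, 405.5387878417969), 10.283360481262207)
top 1536 counter z -0.08956855567384991
5 35 210 [463. 214.   5.] [572. 327.  35.] [513. 266.   7.] ((515.4703979492188, 271.5249328613281), (99.30235290527344, 99.08954620361328), 80.30630493164062)
38 50 274 [458. 215.  39.] [574. 328.  49.] [521. 272.  44.] ((514.
[... 408 characters left out ...]
6875)
steel 745 [449. 250.  96.] [530. 296. 166.] [493. 273. 125.] ((489.1666564941406, 276.3321838378906), (41.84886169433594, 78.98002624511719), 80.70187377929688)
bar 890 [ 583. -200.  155.] [783. 200. 185.] ((668.4443969726562, -13.94183349609375), (161.7094268798828, 406.21417236328125), 10.17125129699707)
(281, 138) [583.4   0.6 188.2] [35 41 44]
(346, 126) [ 6.429e+02 -1.352e+02 -2.000e-01] [103 107 112]
(314, 132) [596.3 -57.2 171.4] [65 66 67]
(137, 195) [494.9 265.5 133.6] [137 138 145]
(130, 213) [462.4 279.5 130.8] [ 97 103 101]
(406, 217) [ 4.510e+02 -2.545e+02  2.000e-01] [164 164 165]
(417, 245) [ 395.1 -241.7  133.6] [169 164 165]
(143, 185) [514.9 259.1 116. ] [ 98  98 103]
```

```bash
python3 - <<'E'
import pickle,cv2,numpy as np
a,b=pickle.load(open('f0.pkl','rb'))
x=cv2.resize(b['frame'][145:325,95:215],None,fx=3.3,fy=3.3,interpolation=2)
y=cv2.resize(a['frame'][160:280,340:420],None,fx=4.95,fy=4.95,interpolation=2)
cv2.imwrite('pics/c1.png',np.hstack([x,y]));print(x.shape,y.shape)
E
```

```text
(594, 396, 3) (594, 396, 3)
```

View pics/c1.png

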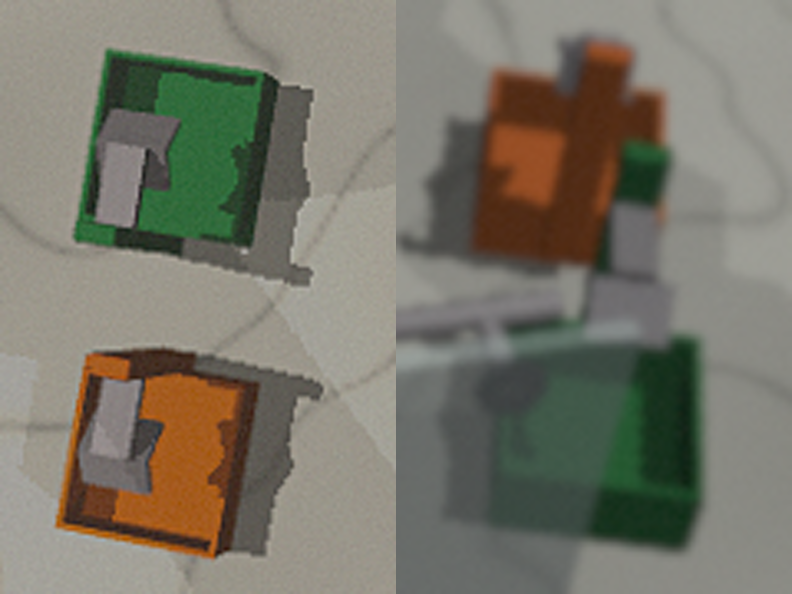

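Left crop (top view): green stem top at about (127,215), with the steel arm and roof hook pointing away from the robot. The orange look-alike faces the opposite way. Green stem is at ≈(460,281) with yaw ≈ -9.6°. I'll set out and measure the loop bar by ray on the way.

```bash

python3 -m pendant '{"gripper":[0,0,0,0,0,0,0,0,0,0],"offset":[[0.035,-0.045,0],[0.035,-0.045,0],[0.035,-0.045,0],[0.035,-0.045,0],[0.035,-0.045,0],[0.035,-0.045,0],[0.035,-0.045,0],[0.035,-0.045,0],[0.035,-0.045,0],[0.035,-0.045,0]],"angular":[[0,0,0],[0,0,0],[0,0,0],[0,0,0],[0,0,0],[0,0,0],[0,0,0],[0,0,0],[0,0,0],[0,0,0]]}' 40
python3 -m pendant '{"gripper":[0,0,0,0,0,0,0,0,0],"offset":[[0.035,-0.045,0],[0.035,-0.045,0],[0.035,-0.045,0],[0.035,-0.045,0],[0.035,-0.045,0],[0,0,0],[0,0,0],[0,0,0],[0,0,0]],"angular":[[0,0,0],[0,0,0],[0,0,0],[0,0,0],[0,0,0],[0,0,10],[0,0,10],[0,0,10],[0,0,0]]}'
python3 - <<'E'
import pickle,numpy as np,cv2
from h import *
from bench import bot, imaging
s=bot.state();w=imaging.grab_frame("wrist");t=imaging.grab_frame("top")
pickle.dump((s,w,t),open('f1.pkl','wb'));cv2.imwrite('pics/w1.png',w['frame'])
print(s['clock'],s['position'],s['q'],s['eef_rot'],w['tool_from_camera'])
T=np.eye(4);T[:3,:3]=s['eef_rot'];T[:3,3]=s['position']
P=cloud(w,T@w['tool_from_camera']);hsv,g=masks(w)
q=P[g&(P[...,2]>150)&(P[...,2]<180)]
print('stem',len(q),q.mean(0) if len(q) else'',cv2.minAreaRect(q[:,:2].astype(np.float32)) if len(q) else '')
# bar by rays on z=170 from the first top picture
f=pickle.load(open('f0.pkl','rb'))[1]
W=np.linalg.inv(f['camera_from_world'])
m=(f['frame'].max(2)<75).astype(np.uint8); m[:,:270]=0;m[:,352:]=0;m[:110]=0;m[145:]=0
v,u=np.nonzero(m)
n=cv2.undistortPoints(np.stack([u,v],-1).reshape(-1,1,2).astype(float),f['mtx'],np.array(f['dist_coeffs'])).reshape(-1,2)
d=np.c_[n[:,0],-n[:,1],-np.ones(len(n))]@W[:3,:3].T;o=W[:3,3]
X=o+d*((170-o[2])/d[:,2])[:,None]
ax=np.array([.985,.17]);pr=X[:,:2]@ax
print(len(X)); b=X[pr<np.percentile(pr,60)]
vx=cv2.fitLine(b[:,:2].astype(np.float32),cv2.DIST_HUBER,0,.01,.01).ravel();print(vx,b.min(0),b.max(0))
for r in (113,118,124,128,132,136,140): print(r,u[v==r])
E
```

```text
clock: 1.35
position: [371.7, 8.4, 231.3]
eef_rot: [[0.936, 0.353, 0.001], [0.353, -0.936, -0.0], [0.0, 0.0, -1.0]]
wrist_force: [0.9, -0.7, 0.8]
finger_gap: 85.3
finger_force: 0.0
clock: 2.48
position: [455.7, 278.8, 230.9]
eef_rot: [[0.987, -0.16, -0.001], [-0.16, -0.987, -0.001], [-0.001, 0.001, -1.0]]
wrist_force: [-0.7, 0.4, 0.6]
finger_gap: 85.3
finger_force: 0.0
2.475 [455.65133367 278.83477173 230.85416933] [ 5.27678206e-01  2.56258829e-01  1.65661579e+00 -8.76391563e-05
  1.22969490e+00  2.25913116e+00] [[ 9.87126871e-01 -1.59937162e-01 -8.02396042e-04]
 [-1.59937634e-01 -9.87126960e-01 -5.63230961e-04]
 [-7.01985205e-04  6.84313741e-04 -9.99999519e-01]] [[ 5.84418207e-04  9.63189380e-01  2.68823134e-01  6.71939675e+01]
 [ 9.99999653e-01 -4.03477977e-04 -7.28331298e-04 -1.24682160e+00]
 [-5.93056757e-04  2.68823466e-01 -9.63189282e-01 -1.42835425e+02]
 [ 0.00000000e+00  0.00000000e+00  0.00000000e+00  1.00000000e+00]]
stem 802 [458.5255721 283.8910676 163.015008 ] ((457.1375732421875, 283.9214172363281), (22.709474563598633, 11.278809547424316), 80.17044830322266)
384
[ 1.7106639e-01 -9.8525953e-01  5.9691608e+02 -5.3125195e+01] [ 585.07161657 -110.3728627   170.        ] [610.00066981   4.16423476 170.        ]
113 [275 276 277 278 342 343 344 345]
118 [276 277 278 343 345 346]
124 [277 278 279 280 341 342 343 344]
128 [277 278 279 280 281 319 321 322 323 324 325 326 327 328 329 330 331 332
 333 334 335 336 337 338 339 340 341]
132 [279 280 281 301 302 303 304 305 306 307 308 309 311 312 313 314 315 316
 317 318 319 320 321]
136 [279 280 281 282 283 284 285 286 287 289 290 291 292 293 294 295 296 297
 298]
140 []
```

View pics/w1.png

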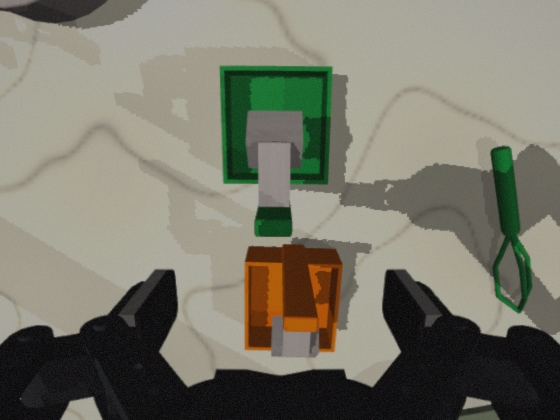

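The wrist view shows the green stem top at (273,220) aligned with the tool, and the orange stem about 45 mm nearer to the robot, so the fingers clear it. Descend and grip.

```bash

python3 -m pendant '{"gripper":[0,0,0,0,0,0,0.5,1,1,1],"offset":[[0.0015,-0.005,0.02],[0,0,0.025],[0,0,0.025],[0,0,0.023],[0,0,0],[0,0,0],[0,0,0],[0,0,0],[0,0,0],[0,0,0]],"angular":[[0,0,0.6],[0,0,0],[0,0,0],[0,0,0],[0,0,0],[0,0,0],[0,0,0],[0,0,0],[0,0,0],[0,0,0]]}' 50
python3 -m pendant '{"gripper":[1,1,1,1,1,1],"offset":[[0,0,0],[0,0,0],[0,0,0],[0,0,0],[0,0,0],[0,0,0]],"angular":[[0,0,0],[0,0,0],[0,0,0],[0,0,0],[0,0,0],[0,0,0]]}' 50
```

```text
clock: 3.82
position: [458.1, 283.4, 138.6]
eef_rot: [[0.985, -0.172, 0.0], [-0.172, -0.985, -0.0], [0.0, 0.0, -1.0]]
wrist_force: [-1.5, -1.3, 2.8]
finger_gap: 23.0
finger_force: 49.2
clock: 4.58
position: [458.2, 283.4, 138.7]
eef_rot: [[0.985, -0.172, 0.0], [-0.172, -0.985, -0.0], [0.0, 0.0, -1.0]]
wrist_force: [-2.5, -3.0, 5.1]
finger_gap: 23.4
finger_force: 49.5
```

Gripped at a 23 mm gap. Lift 85 mm, move to in front of the loop, then turn.

```bash

python3 -m pendant '{"gripper":[1,1,1,1,1,1],"offset":[[0,0,-0.01],[0,0,-0.02],[0,0,-0.02],[0,0,-0.02],[0,0,-0.015],[0,0,0]],"angular":[[0,0,0],[0,0,0],[0,0,0],[0,0,0],[0,0,0],[0,0,0]]}'
python3 -m pendant '{"gripper":[1,1,1,1,1,1,1,1,1,1],"offset":[[0.008,0.035,0],[0.008,0.035,0],[0.008,0.035,0],[0.008,0.035,0],[0.008,0.035,0],[0.008,0.035,0],[0.008,0.035,0],[0.008,0.035,0],[0.008,0.035,0],[0.008,0.035,0]],"angular":[[0,0,0],[0,0,0],[0,0,0],[0,0,0],[0,0,0],[0,0,0],[0,0,0],[0,0,0],[0,0,0],[0,0,0]]}'
python3 -m pendant '{"gripper":[1,1,1,1,1,1],"offset":[[0,0,0],[0,0,0],[0,0,0],[0,0,0],[0,0,0],[0,0,0]],"angular":[[0,0,-5],[0,0,-5],[0,0,-5],[0,0,-4.7],[0,0,0],[0,0,0]]}'
python3 - <<'E'
import pickle,numpy as np,cv2
from h import *
from bench import bot, imaging
s=bot.state();w=imaging.grab_frame("wrist");t=imaging.grab_frame("top")
pickle.dump((s,w,t),open('f2.pkl','wb'))
cv2.imwrite('pics/w2.png',w['frame']);cv2.imwrite('pics/t2.png',t['frame'][60:300,150:450])
T=np.eye(4);T[:3,:3]=s['eef_rot'];T[:3,3]=s['position']
Pw=cloud(w,T@w['tool_from_camera']);Pt=cloud(t,np.linalg.inv(t['camera_from_world']))
for n,f,P in(('wrist',w,Pw),('top',t,Pt)):
    L=(P-s['position'])@s['eef_rot']   # tool coordinates
    m=(f['depth']>0)&(f['frame'].max(2)<80)&(P[...,2]>160)&(P[...,2]<182)&(P[...,0]>570)&(P[...,0]<625)&(P[...,1]<20)&(P[...,1]>-130)
    q=P[m]
    if len(q)>5: print(n,'bar',len(q),np.median(q,0),q.min(0),q.max(0),cv2.minAreaRect(q[:,:2].astype(np.float32)))
    hsv,g=masks(f)
    gg=g&(P[...,2]>80); 
    for nm,mm in(('rim',gg&(abs(L[...,0]-59)<75)&(P[...,2]<145)),('hook',(~g)&(f['depth']>0)&(L[...,0]>15)&(L[...,0]<85)&(abs(L[...,1])<28)&(P[...,2]>195)&(P[...,2]<230))):
        l=L[mm]
        if len(l)>5: print(n,nm,len(l),l.min(0).round(1),l.max(0).round(1),l.mean(0).round(1),cv2.minAreaRect(l[:,:2].astype(np.float32)))
E
```

```text
clock: 5.32
position: [458.7, 284.0, 224.2]
eef_rot: [[0.985, -0.172, 0.002], [-0.172, -0.985, 0.001], [0.002, -0.002, -1.0]]
wrist_force: [0.8, -0.3, -1.4]
finger_gap: 23.2
finger_force: 49.1
clock: 6.58
position: [476.1, -76.1, 222.3]
eef_rot: [[0.985, -0.172, -0.002], [-0.172, -0.985, 0.0], [-0.002, 0.0, -1.0]]
wrist_force: [1.0, -0.9, -2.2]
finger_gap: 23.0
finger_force: 49.4
clock: 7.32
position: [476.4, -74.9, 222.8]
eef_rot: [[0.986, 0.169, -0.001], [0.169, -0.986, 0.0], [-0.001, -0.0, -1.0]]
wrist_force: [0.1, -0.8, -1.5]
finger_gap: 23.0
finger_force: 49.6
wrist bar 2763 [595.84107267 -49.7421892  173.09685592] [ 583.286623   -107.11751635  168.66331925] [608.32276267   4.37979662 181.90645558] ((596.5880737304688, -50.96156692504883), (7.147830486297607, 113.51741790771484), 10.2382230758667)
wrist rim 16027 [  4.6 -51.2  90.8] [110.2  49.2 137.6] [ 70.2  -0.7 119.8] ((57.25005340576172, -1.0636520385742188), (100.02366638183594, 105.54297637939453), 89.6648941040039)
wrist hook 8260 [ 15.  -21.6   3.7] [67.9 18.6 27.7] [43.9 -1.4 12.9] ((41.429649353027344, -1.5110588073730469), (52.88180923461914, 40.172821044921875), 0.14318658411502838)
top bar 132 [593.89237208 -35.33116426 172.33555469] [ 583.58158439 -108.52655066  164.94228626] [607.62370668   4.09312931 181.69417097] ((596.880615234375, -51.866458892822266), (6.8988823890686035, 114.30465698242188), 10.557222366333008)
top rim 278 [ 31.  -48.4  90.7] [110.  -21.5 140.3] [ 82.9 -39.5 117.1] ((71.9290771484375, -43.68686294555664), (81.16177368164062, 25.268348693847656), 14.465814590454102)
```

View pics/w2.png

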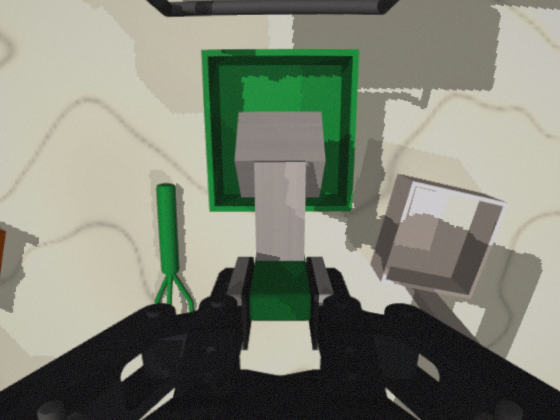

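View pics/t2.png

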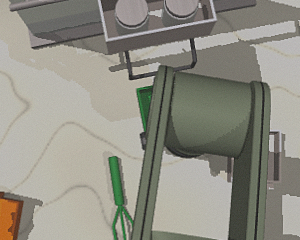

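Wrist view shows the caddy held level, with hook at (280,140) and bar at top (165–390, 8), parallel. Move 73 mm in, over the bar, then verify.

```bash

python3 -m pendant '{"gripper":[1,1,1,1,1,1,1,1,1],"offset":[[0.01,-0.002,0],[0.01,0,0],[0.01,0,0],[0.01,0,0],[0.01,0,0],[0.01,0,0],[0.008,0,0],[0.005,0,0],[0,0,0]],"angular":[[0,0,0],[0,0,0],[0,0,0],[0,0,0],[0,0,0],[0,0,0],[0,0,0],[0,0,0],[0,0,0]]}'
python3 - <<'E'
import pickle,numpy as np,cv2
from h import *
from bench import bot, imaging
s=bot.state();w=imaging.grab_frame("wrist")
print(s['position'])
cv2.imwrite('pics/w3.png',w['frame'])
T=np.eye(4);T[:3,:3]=s['eef_rot'];T[:3,3]=s['position']
P=cloud(w,T@w['tool_from_camera']);L=(P-s['position'])@s['eef_rot']
hsv,g=masks(w)
m=(w['frame'].max(2)<80)&(P[...,2]>160)&(P[...,2]<180)&(abs(L[...,0]-50)<20)&(abs(L[...,1])<60)
l=L[m];print('bar tool',len(l),np.median(l,0),l.min(0),l.max(0))
m=(w['depth']>0)&~g&(w['frame'].max(2)>85)&(L[...,0]>15)&(L[...,0]<85)&(abs(L[...,1])<28)&(P[...,2]>195)&(P[...,2]<225)
l=L[m];print('hook tool',len(l),l.min(0),l.max(0))
E
```

```text
clock: 8.55
position: [548.5, -60.5, 223.2]
eef_rot: [[0.985, 0.17, -0.0], [0.17, -0.985, -0.0], [-0.0, 0.0, -1.0]]
wrist_force: [0.4, -0.6, -1.8]
finger_gap: 23.3
finger_force: 49.6
[548.45170379 -60.54692725 223.19460023]
bar tool 974 [ 49.9210739  -29.57907634  50.16807785] [ 46.24448312 -56.63334987  43.31862838] [53.1746389  52.70615147 53.57298812]
hook tool 8349 [ 15.00169845 -21.76316676   3.71106094] [67.44482521 18.71036143 28.18038453]
```

View pics/w3.png

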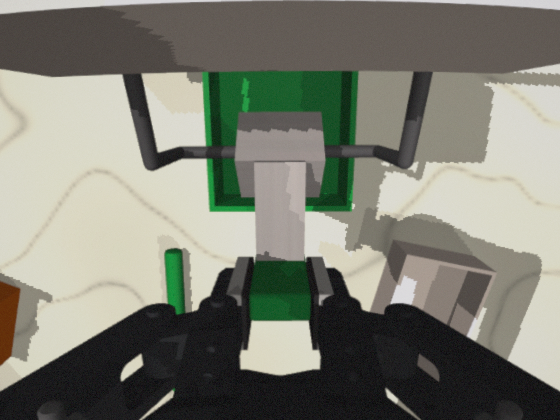

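The bar runs right under the hook (row 152, hook 237–325), centred within 1 mm. Lower about 30 mm gently.

```bash

python3 -m pendant '{"gripper":[1,1,1,1,1,1,1],"offset":[[0,0,0.006],[0,0,0.006],[0,0,0.006],[0,0,0.006],[0,0,0.004],[0,0,0],[0,0,0]],"angular":[[0,0,0],[0,0,0],[0,0,0],[0,0,0],[0,0,0],[0,0,0],[0,0,0]]}'
python3 -m pendant '{"gripper":[1,1,1],"offset":[[0,0,0.0015],[0,0,0],[0,0,0]],"angular":[[0,0,0],[0,0,0],[0,0,0]]}'
```

```text
clock: 9.48
position: [548.4, -60.6, 195.4]
eef_rot: [[0.985, 0.17, 0.0], [0.17, -0.985, -0.0], [0.0, 0.0, -1.0]]
wrist_force: [0.2, -0.1, -2.5]
finger_gap: 23.1
finger_force: 49.6
clock: 9.85
position: [548.3, -60.6, 193.9]
eef_rot: [[0.985, 0.17, 0.0], [0.17, -0.985, -0.0], [0.0, 0.0, -1.0]]
wrist_force: [-0.6, 0.1, -1.9]
finger_gap: 22.7
finger_force: 49.6
```

```bash

python3 -m pendant '{"gripper":[1,1,1],"offset":[[0,0,0.0015],[0,0,0],[0,0,0]],"angular":[[0,0,0],[0,0,0],[0,0,0]]}'
```

```text
clock: 10.22
position: [548.3, -60.7, 193.1]
eef_rot: [[0.985, 0.17, 0.001], [0.17, -0.985, -0.0], [0.001, 0.0, -1.0]]
wrist_force: [-3.0, 0.1, 5.5]
finger_gap: 22.8
finger_force: 50.4
```

Contact at the expected height (7 N up), so it's seated. Release, wait, then rise straight up.

```bash

python3 -m pendant '{"gripper":[1,0.65,0.6,0.5,0.4,0.3,0.3,0.3],"offset":[[0,0,-0.001],[0,0,0],[0,0,0],[0,0,0],[0,0,0],[0,0,0],[0,0,0],[0,0,0]],"angular":[[0,0,0],[0,0,0],[0,0,0],[0,0,0],[0,0,0],[0,0,0],[0,0,0],[0,0,0]]}' 20
python3 - <<'E'
import cv2
from bench import imaging
cv2.imwrite('pics/w4.png',imaging.grab_frame("wrist")['frame'])
E
```

```text
clock: 11.22
position: [548.3, -60.6, 193.3]
eef_rot: [[0.985, 0.17, 0.0], [0.17, -0.985, -0.0], [0.0, 0.0, -1.0]]
wrist_force: [-0.1, 1.1, 0.5]
finger_gap: 60.1
finger_force: 0.0
```

View pics/w4.png

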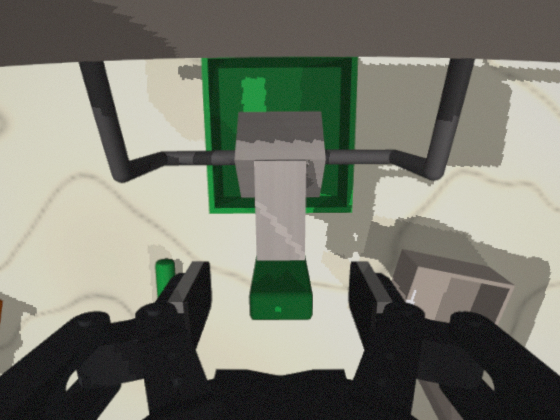

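The caddy hangs on the bar (hook at (280,155)), with the stem free between open fingers at columns 205 and 355. Rise, back off, and check.

```bash

python3 -m pendant '{"gripper":[0.3,0.3,0.3,0.3,0.3,0.3,0.3,0.3,0.3,0.3],"offset":[[0,0,-0.01],[0,0,-0.015],[0,0,-0.02],[0,0,-0.025],[-0.04,0,-0.02],[-0.04,0,0],[0,0,0],[0,0,0],[0,0,0],[0,0,0]],"angular":[[0,0,0],[0,0,0],[0,0,0],[0,0,0],[0,0,0],[0,0,0],[0,0,0],[0,0,0],[0,0,0],[0,0,0]]}'
python3 -m pendant '{"gripper":[0.3,0.3,0.3,0.3,0.3,0.3,0.3,0.3],"offset":[[0,0,0],[0,0,0],[0,0,0],[0,0,0],[0,0,0],[0,0,0],[0,0,0],[0,0,0]],"angular":[[0,0,0],[0,0,0],[0,0,0],[0,0,0],[0,0,0],[0,0,0],[0,0,0],[0,0,0]]}'
python3 - <<'E'
import numpy as np,cv2
from h import *
from bench import bot, imaging
for k in range(2):
    s=bot.state();w=imaging.grab_frame("wrist")
    T=np.eye(4);T[:3,:3]=s['eef_rot'];T[:3,3]=s['position']
    P=cloud(w,T@w['tool_from_camera']);hsv,g=masks(w)
    q=P[g&(P[...,2]>205)];print('stem top',len(q),q.mean(0))
    q=P[g&(P[...,2]>85)&(P[...,2]<120)];print('rim/walls',len(q),q.min(0),q.max(0))
    m=(w['depth']>0)&~g&(abs(P[...,0]-597)<25)&(abs(P[...,1]+52)<20)&(P[...,2]>150)&(P[...,2]<200)
    q=P[m];print('hook',len(q),q.max(0) if len(q) else'')
cv2.imwrite('pics/w5.png',w['frame'])
E
```

```text
clock: 12.52
position: [470.0, -74.1, 283.0]
eef_rot: [[0.985, 0.17, -0.0], [0.17, -0.985, 0.0], [-0.0, -0.0, -1.0]]
wrist_force: [0.2, -0.3, 0.8]
finger_gap: 60.0
finger_force: 0.0
clock: 13.52
position: [469.4, -74.2, 283.3]
eef_rot: [[0.985, 0.17, 0.0], [0.17, -0.985, -0.0], [0.0, 0.0, -1.0]]
wrist_force: [-0.5, 0.4, 0.2]
finger_gap: 59.6
finger_force: 0.0
stem top 954 [546.85477958 -59.55913865 220.68991527]
rim/walls 1474 [ 538.66075504 -107.37257534   85.03688781] [643.24850808   4.51275642 119.98054771]
hook 3414 [616.0319139  -32.0470697  190.29855418]
stem top 958 [546.61655297 -59.49684519 220.92537143]
rim/walls 1466 [ 538.79813698 -107.50043389   85.01122305] [644.3472932    4.46299116 119.68363597]
hook 3409 [616.16063739 -32.03785075 190.44826492]
```

View pics/w5.png

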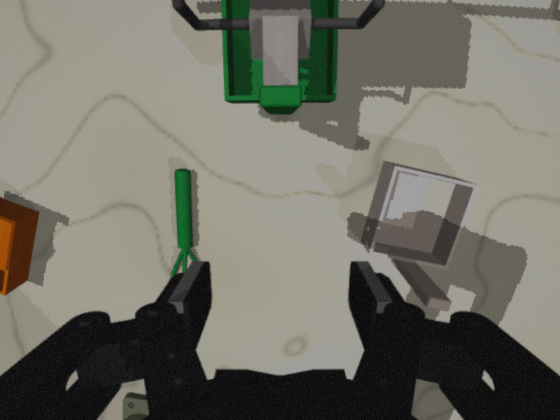

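The caddy hangs level on the bar (hook at (280,25)) and holds still between two readings. Its stem top is at z≈221, and the gripper is clear. Handing in.

```bash
python3 -c "
from bench import bot
print(bot.finish_job())"
```

```text
the job is handed in; nothing more can be done
None
```

The green caddy hangs by its hook on the loop's bar, level and still in the last two readings, with the gripper clear and the white caddy untouched; I handed the job in at about 13.6 s, and no verdict was returned.

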